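# Switch the ball sorter to its other chute and let the balls run

### The arm

A 6-joint arm with a two-finger parallel gripper is mounted at the origin on the work surface. World frame = base frame: x ahead of the robot, y to its left, z up, the work surface at z = 0. Lengths are in m, angles in rad, forces in N, time in s.
With the tool pointing down it reaches from about 0.35 to 0.975 m from the base axis. Payload 4.9 kg.
Tool frame: the origin (TCP) lies at the very end of the fingers, on their centre line; the grasp point (between the pads) lies 19 mm behind it (grasp_offset is the distance from the TCP to the grasp point, in m); x points along the fingers, y is the direction in which the jaws open and shut, and the axes are right-handed (so a half turn about x gives the same grasp; the last joint's range is limited). The gripper opens to 85 mm and grips with 20 to 120 N. Pads are 22 mm wide; open, the fingers measure 114 mm over their backs; the gripper's body (76 mm by 85 mm) begins 54 mm behind the grasp point. The pads swing forward as they close: fully open they stand 13 mm farther back than shut.
Start: joints at [0.995, 0.053, 1.613, -0, 1.476, -0.119], TCP at [0.276, 0.561, 0.231] pointing down, gripper open.
Joint ranges: [-3.01, 3.01], [-1.01, 2.22], [0.06, 2.58], [-1.02, 4.17], [0.09, 2.62], [-3.14, 3.14]. Speed limits (rad/s): [2.57, 2.57, 3.14, 3.14, 3.14, 3.14].

### API

Orientations are given as a rotation vector (axis times angle).
In Python, from station import get_obs, get_image, camera_model, finish_job, grasp_offset gives the robot as it stands.
- The arm moves only by the shell command python3 -m crank 'ROWS' [OPENING] [FORCE]. ROWS is JSON, a list that holds one entry, the list of rows, each a list of 4 numbers: the shift along the world's x, y, z in m, then the turn about the world's z in degrees. In form: [[[dx, dy, dz, turn], ...]]. A call has 1 to 5 rows; each row is the pose to reach, as a shift and turn from the pose commanded when the call began; what a row does not reach only later rows make up. A row lasts 1/12 s, in which the tool goes at most 41.7 mm and 7.16 degrees, less where a joint would pass 70% of its speed; a pose out of reach is approached as far as the arm can. A call with a gripper value outside its range is refused whole. OPENING is the opening, from 0 (shut) to 1 (fully open), set as the call begins (- or left out, the last holds). The fingers move at their own pace and stop on an object; FORCE is the grip in N (left out, the last holds). Time passes only in rows, so rows that repeat a pose let the fingers close. It gives the time, the measured TCP pose, the force and the opening at its end, in the units of the state.
- get_obs(): the state, without advancing time (a new reading comes with each control period).
- get_image(name): name is "side" or "top"; returns (picture, depth): 480x640x3 uint8, red, green, blue; 480x640 float32, m along the optical axis (not along the pixel's ray), 0 where there is no reading.
- camera_model(name): a dict with "fx", "fy", "cx", "cy" (pixels), "xyz" and "attitude" of the camera in the world. Camera axes: x right, y down, z forward; pixel columns grow to the right and rows downward; lengths in m; the calibration is good to about 2 mm. A picture is of the moment at which its call begins. camera_model takes no time and is no camera call.
- finish_job(): hands the job in, once; it reports no verdict.
The state is a dict: "t": time; "q": joint angles; "dq": joint speeds; "effort": joint torques, N m; "tool_pos": TCP position; "tool_rot": TCP orientation; "contact_force": force on the tool from outside, world axes, zero at the start; "wrist_torque": the same for the moment, N m; "opening": finger opening in m.
Only numpy, scipy, OpenCV 4.12 (cv2) and the standard library are available. Lean on these libraries where they do the work, as an engineer would, in place of code of your own. Each camera call takes 0.05 s, during which the arm holds its last target.

### The job

The seesaw gate of the ball sorter leans towards one of its two catch trays: with a fingertip, press down the gate's raised end so that it rocks over its pivot and stays leaning the other way. Only then push the feed shutter's upright tab outward, away from the feeder, until the shutter is fully open, so that all three wooden balls roll by themselves down the other chute into its tray. Do not touch or lift the balls, and leave the other things on the bench where they are.

Things in the scene. Friction and masses are not known exactly. Their poses are not given: they have to be found in the camera images.
- sorter: Plywood ball sorter, fixed to the table, 612 mm wide (its y), about 260 mm deep (its x), 245 mm high. Origin on the table top under the gate's pivot; x from the feeder (robot's side) across the gate, y left along the gate, z up. A feeder drops balls on the middle of the seesaw gate; from each gate end a fixed chute (|y| 115 to 200 mm) leads down to its own catch tray.
- feeder (a point): Middle of the feeder trough's floor at its lower end (sorter x = -28 mm, y = 0), 173 mm above the table. The trough is 50 mm wide outside, walls 30 mm high; from here it rises towards the robot (-x) for 155 mm to a floor height of 192 mm, wall tops 222 mm. The balls wait in it.
- tray_left (a point): Middle of the inner floor (8 mm above the table) of the left catch tray, at sorter y = +250 mm. Tray 116 x 112 mm outside, walls 50 to 95 mm high.
- tray_right (a point): The same for the right catch tray, at sorter y = -250 mm.
- gate (a joint): Tilt of the seesaw gate (rad), a wooden trough 240 x 52 mm along y, pivot along x 125 mm above the table. +0.26: left end up, balls run right; -0.26: right end up, balls run left; starts at either. A steel weight on a plate over the pivot (top at 217 mm) makes it tip over-centre: pushed past level it falls to the other stop and stays. About 0.6 N on the raised pad moves it.
- pad_left (a point): Middle of the upper face of the gate's left press pad: a flat wooden plate, 46 mm (x) by 42 mm (y), 8 mm thick, on the far (+x) side of the gate's left end, 50 mm in x and 99 mm in y from the pivot. About 161 mm above the table when the gate is level, 26 mm higher when raised, 26 mm lower when down.
- pad_right (a point): The same point on the right press pad, at the gate's right (-y) end.
- shutter (a joint): Travel (m) of the aluminium feed shutter that crosses the feeder at sorter x = -70 mm. 0: shut, the balls wait behind it; 0.050: at its stop, fully open. It slides to the sorter's +y (left), stays where it is left, friction about 1.2 N. The balls pass from about 0.040.
- tab (a point): On the inner (-y) face of the shutter's upright tab, 14 mm below its top, 97 mm left of the feeder's midline when shut. Tab: 34 mm (x), 6 mm thick (y), 56 mm tall, at the end of the shutter's arm. Between feeder wall and tab are 70 mm free, but for the arm, 5 mm thick, its top 38 mm below the tab's. Pushing the tab outward (+y) from that space opens the shutter.
- ball1_center (a point): Centre of turned wooden ball 1 of 3 (32 mm diameter, about 12 g), at first waiting in the feeder behind the shutter (first in the queue).
- ball2_center (a point): Centre of turned wooden ball 2 of 3 (32 mm diameter, about 12 g), at first waiting in the feeder behind the shutter (second in the queue).
- ball3_center (a point): Centre of turned wooden ball 3 of 3 (32 mm diameter, about 12 g), at first waiting in the feeder behind the shutter (third in the queue).
- can_mid (a point): Middle of a bystander to be left alone: closed tin can, 70 mm diameter, 85 mm tall.
- glue_mid (a point): Middle of a bystander to be left alone: white plastic glue bottle, 56 mm diameter, 150 mm tall.
- offcut_mid (a point): Middle of a bystander to be left alone: hardwood offcut block, 80 x 45 x 30 mm.
- tape_mid (a point): Middle of a bystander to be left alone: roll of paper tape lying flat, 90 mm across, 24 mm tall.
- brush_mid (a point): Middle of a bystander to be left alone: flat paint brush lying on the table.
- pencil_mid (a point): Middle of a bystander to be left alone: flat carpenter's pencil, 160 mm long, lying on the table.
- clamp_mid (a point): Middle of a bystander to be left alone: small dark spring clamp lying on the table, about 100 mm long.
There are look-alikes about, which are no part of the job. Leave any pink or turquoise look-alike of the part that bears ball1_center alone.

How it is judged:
By the outcome, as a careful person would: the job done as asked, in the order asked, and still so for the second after the job is handed in, with the robot touching nothing.
It also fails if it takes over 40 s, if anything falls off the work surface, if the arm or the gripper's body presses on something with over 40 N, if the wrist force passes 120 N, or if a joint passes its speed limit or range.

## Working session

There is one attempt and no reset: what is moved stays moved. The work goes in short steps, Python scripts to look and compute and a shell command to move; the robot and the scene stay as the last step left them, time stands still between calls to the robot, and variables do not carry over. Pictures are saved under pics/ and viewed, and the job is handed in when it is done.

```bash
mkdir -p pics; ls
python3 - <<'E'
from station import *
import cv2
for n in("side","top"):
    p,d=get_image(n);cv2.imwrite(f"pics/{n}0.png",p[:,:,::-1]);m=camera_model(n);print(m)
    import numpy as np;np.save(f"pics/{n}0.npy",d)
o=get_obs();print({k:o[k] for k in("t","tool_pos","tool_rot","opening","contact_force")})
E
```

```text
pics
{'fx': 440.07963768530385, 'fy': 440.07963768530385, 'cx': 315.10842027104985, 'cy': 243.96588476645508, 'xyz': array([ 0.19259789, -0.62686366,  0.77287009]), 'attitude': array([-2.18466419,  0.63586391, -0.27126957])}
{'fx': 474.67528292024735, 'fy': 474.67528292024735, 'cx': 323.93186338933145, 'cy': 232.65584879520244, 'xyz': array([0.37009136, 0.00157846, 1.13743507]), 'attitude': array([-2.13334754,  2.12184575, -0.2094674 ])}
{'t': 0.1, 'tool_pos': array([0.2753658 , 0.56044173, 0.23019519]), 'tool_rot': array([ 0.35681695,  1.54158171, -0.35960277]), 'opening': 0.0855716160118666, 'contact_force': array([-0.22437649, -0.02495734,  0.49903515])}
```

View pics/side0.png

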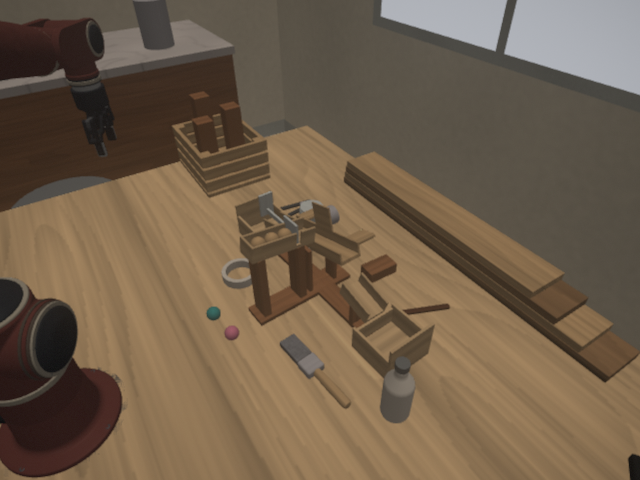

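View pics/top0.png

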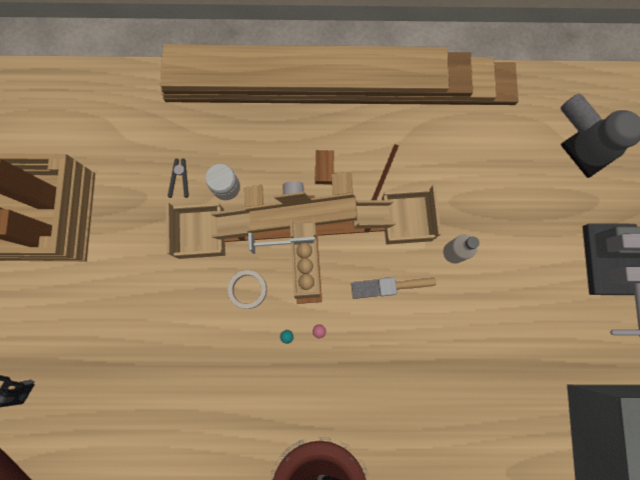

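The top view shows the sorter with balls at about (305,265), the tab at (251,241), and the two pads at about (254,195) and (342,182). The pink and turquoise look-alikes lie at (319,331) and (287,336). Next I'll enlarge the sorter and measure it.

```bash
cat > h.py <<'E'
import numpy as np,cv2
from scipy.spatial.transform import Rotation as R
from station import *
def px2w(n,u,v,d):
    m=camera_model(n);z=d[v,u]
    c=np.array([(u-m['cx'])/m['fx']*z,(v-m['cy'])/m['fy']*z,z])
    return R.from_rotvec(m['attitude']).apply(c)+m['xyz']
def w2px(n,P):
    m=camera_model(n);c=R.from_rotvec(m['attitude']).inv().apply(np.asarray(P)-m['xyz'])
    return np.array([c[0]/c[2]*m['fx']+m['cx'],c[1]/c[2]*m['fy']+m['cy']])
def crop(img,x0,y0,x1,y1,s,fn):
    c=cv2.resize(img[y0:y1,x0:x1],None,fx=s,fy=s,interpolation=cv2.INTER_CUBIC);cv2.imwrite(fn,c)
E
python3 - <<'E'
from h import *
crop(cv2.imread('pics/top0.png'),160,140,450,310,2.7,'pics/topc.png')
crop(cv2.imread('pics/side0.png'),220,170,440,390,2.7,'pics/sidec.png')
d=np.load('pics/top0.npy')
for nm,u,v in [('padL',254,193),('padR',342,182),('tab',251,236),('tab',251,246),('ball1',305,251),('ball3',306,282),('table',450,340),('trayL',197,230),('trayR',408,214),('weight',292,187)]:
    print(nm,px2w('top',u,v,d).round(4))
E
```

```text
padL [0.6455 0.1448 0.1396]
padR [ 0.6575 -0.0441  0.1865]
tab [0.5334 0.1342 0.2348]
tab [0.5126 0.1324 0.2426]
ball1 [0.5077 0.0303 0.2151]
ball3 [0.4466 0.0275 0.2197]
table [ 0.3311 -0.3048  0.0024]
trayL [0.589  0.2992 0.0046]
trayR [ 0.6308 -0.2134  0.0106]
weight [0.6414 0.0587 0.2024]
```

View pics/topc.png

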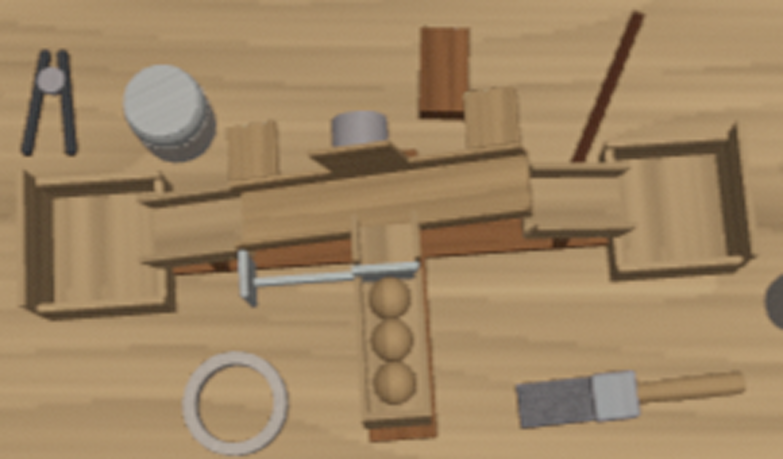

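View pics/sidec.png

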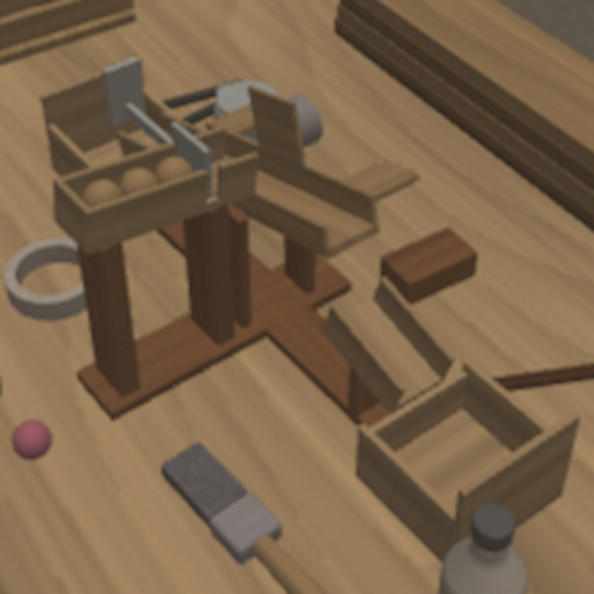

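The right pad is raised (z 0.187, against 0.140 on the left), so I press the right end. The three plain wooden balls in the feeder are the real ones. The pink and turquoise ones on the table are decoys. Next I'll refine the sorter frame, the pad and the tab.

Run:
```python
from h import *
d=np.load('pics/top0.npy')
def cloud(x0,y0,x1,y1,zl,zh):
    P=np.array([px2w('top',u,v,d) for v in range(y0,y1) for u in range(x0,x1)])
    return P[(P[:,2]>zl)&(P[:,2]<zh)]
def f(c): return int(160+c[0]/2.7),int(140+c[1]/2.7)
a=f((462,85));b=f((522,150));P=cloud(*a,*b,.165,.205);print('padR',len(P),P.mean(0).round(4),P.min(0).round(4),P.max(0).round(4))
a=f((225,118));b=f((280,182));P=cloud(*a,*b,.115,.16);print('padL',len(P),P.mean(0).round(4),P.min(0).round(4),P.max(0).round(4))
a=f((235,240));b=f((262,312));P=cloud(*a,*b,.19,.26);print('tab',len(P));print(P[np.argsort(P[:,2])][::3].round(4))
# tray/feeder yaw: outline points on the side, feeder rim left/right edges
for nm,c in [('fe BR',(432,418)),('fe BL',(365,420)),('trL TL',(28,177)),('trL BL',(40,313)),('trR BR',(745,262)),('trR TR',(735,130))]:
    u,v=f(c);print(nm,[px2w('top',u+i,v+j,d).round(3).tolist() for i,j in((0,0),(1,0),(0,1),(-1,0),(0,-1))])
m=R.from_rotvec(get_obs()['tool_rot']).as_matrix();print(m.round(3))
```

```text
padR 447 [ 0.6544 -0.0429  0.1864] [ 0.6299 -0.065   0.1762] [ 0.6794 -0.0213  0.196 ]
padL 391 [0.6397 0.1472 0.1357] [0.6164 0.1265 0.1257] [0.6649 0.1688 0.144 ]
tab 127
[[0.5291 0.1342 0.1907]
 [0.5308 0.134  0.1929]
 [0.514  0.133  0.1958]
 [0.5117 0.1327 0.1974]
 [0.5377 0.1352 0.2   ]
 [0.5212 0.1304 0.2018]
 [0.5066 0.1375 0.205 ]
 [0.5346 0.1343 0.206 ]
 [0.5243 0.1298 0.2073]
 [0.5282 0.1338 0.2079]
 [0.524  0.1336 0.2087]
 [0.5298 0.1336 0.2102]
 [0.5134 0.1327 0.213 ]
 [0.5387 0.135  0.2165]
 [0.5065 0.1375 0.2189]
 [0.532  0.1342 0.2202]
 [0.5199 0.1337 0.2214]
 [0.5096 0.1329 0.2247]
 [0.5134 0.1329 0.2254]
 [0.5151 0.1327 0.2271]
 [0.5065 0.1356 0.2319]
 [0.5061 0.1333 0.2344]
 [0.5351 0.1341 0.236 ]
 [0.519  0.1331 0.2389]
 [0.5227 0.1389 0.2396]
 [0.511  0.1327 0.2402]
 [0.5304 0.1352 0.2406]
 [0.5264 0.1369 0.2409]
 [0.5148 0.1327 0.2411]
 [0.536  0.139  0.2417]
 [0.5262 0.1387 0.242 ]
 [0.5088 0.138  0.2423]
 [0.5068 0.136  0.2427]
 [0.5377 0.137  0.2428]
 [0.5299 0.1386 0.2429]
 [0.5338 0.1368 0.243 ]
 [0.5163 0.1362 0.2434]
 [0.5182 0.1362 0.2436]
 [0.5163 0.1342
[... 209 characters left out ...]
, 0.0, 0.012]]
fe BL [[0.421, 0.048, 0.223], [0.421, 0.046, 0.224], [0.42, 0.049, 0.211], [0.421, 0.05, 0.221], [0.423, 0.048, 0.221]]
trL TL [[0.632, 0.344, 0.08], [0.634, 0.344, 0.072], [0.63, 0.344, 0.08], [0.63, 0.344, 0.088], [0.635, 0.344, 0.08]]
trL BL [[0.52, 0.334, 0.059], [0.521, 0.333, 0.055], [0.52, 0.339, 0.044], [0.52, 0.336, 0.06], [0.522, 0.333, 0.064]]
trR BR [[0.566, -0.266, 0.056], [0.566, -0.269, 0.055], [0.574, -0.281, -0.004], [0.567, -0.264, 0.053], [0.566, -0.263, 0.069]]
trR TR [[0.673, -0.254, 0.094], [0.673, -0.256, 0.095], [0.67, -0.254, 0.095], [0.675, -0.254, 0.086], [0.675, -0.254, 0.093]]
[[-0.001  0.441  0.897]
 [-0.002  0.897 -0.441]
 [-1.    -0.002 -0.   ]]
```

The measurements agree with the given sizes: raised pad centre (0.655, -0.043, 0.186), tab inner face at y≈0.133, x≈0.522, top at z≈0.243, sorter yaw about 4.4°. I'll close the gripper and move over the raised right pad.

```bash
python3 -m crank '[[[0,-0.01,0.035,-7],[0.015,-0.03,0.07,-14],[0.03,-0.065,0.08,-20],[0.045,-0.10,0.08,-27],[0.06,-0.135,0.08,-34]]]' 0 20
python3 -m crank '[[[0.02,-0.035,0,-7],[0.04,-0.07,0,-14],[0.06,-0.105,0,-20],[0.08,-0.14,0,-26],[0.1,-0.175,0,-26]]]'
python3 -m crank '[[[0.02,-0.035,0,0],[0.04,-0.07,0,0],[0.06,-0.105,0,0],[0.08,-0.14,0,0],[0.1,-0.175,0,0]]]'
```

```text
t: 0.52
tool_pos: [0.3362, 0.425, 0.3127]
tool_rot: [0.823, 1.409, -0.819]
contact_force: [0.7, 0.1, -1.1]
opening: 0.0254
t: 0.93
tool_pos: [0.4359, 0.249, 0.3109]
tool_rot: [1.162, 1.239, -1.163]
contact_force: [0.9, 0.4, 0.9]
opening: -0.0001
t: 1.35
tool_pos: [0.536, 0.0739, 0.3108]
tool_rot: [1.16, 1.24, -1.16]
contact_force: [1.3, 0.4, 0.7]
opening: -0.0004
```

```bash
python3 -m crank '[[[0.03,-0.025,0,0],[0.055,-0.055,0,0],[0.085,-0.085,0,0],[0.11,-0.115,0,0],[0.12,-0.127,0,0]]]'
python3 -m crank '[[[0,0,-0.035,0],[0,0,-0.065,0],[0,0,-0.085,0],[0,0,-0.1,0],[0,0,-0.1,0]]]'
python3 - <<'E'
from h import *
o=get_obs();print(o['t'],o['tool_pos'],o['contact_force'])
p,d=get_image('side');cv2.imwrite('pics/s1.png',p[:,:,::-1]);crop(p[:,:,::-1],200,130,440,330,2.7,'pics/s1c.png')
E
```

```text
t: 1.77
tool_pos: [0.6574, -0.0551, 0.3095]
tool_rot: [1.161, 1.239, -1.164]
contact_force: [-0.5, -0.1, 0.1]
opening: -0.0
t: 2.18
tool_pos: [0.6532, -0.0507, 0.2059]
tool_rot: [1.157, 1.247, -1.165]
contact_force: [-1.2, -0.7, -0.3]
opening: 0.0003
2.1833 [ 0.65323534 -0.05068093  0.20589771] [-1.15787486 -0.65101792 -0.31052219]
```

View pics/s1c.png

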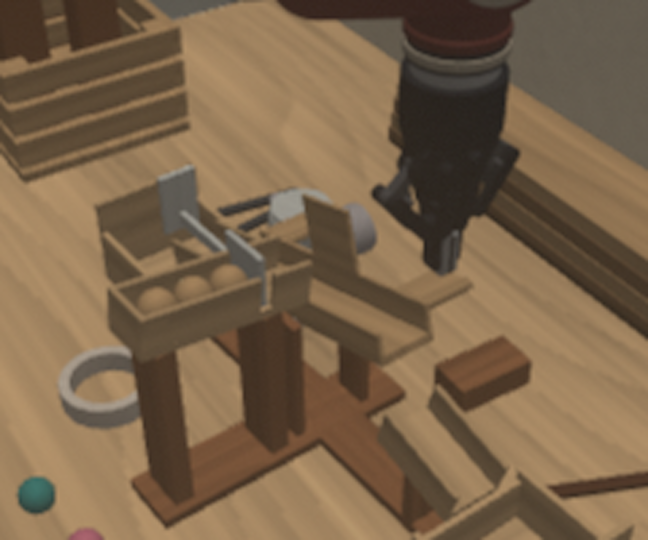

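The fingertips stand just above the raised right pad (crop ~(440,275)). Now I'll press down, following the pad's arc slightly outward.

```bash
python3 -m crank '[[[0,0,-0.012,0],[0,-0.001,-0.022,0],[0,-0.002,-0.032,0],[0,-0.004,-0.040,0],[0,-0.005,-0.046,0]]]'
python3 -m crank '[[[0,-0.002,-0.006,0],[0,-0.003,-0.012,0],[0,-0.003,-0.012,0],[0,-0.003,-0.012,0]]]'
python3 - <<'E'
from h import *
p,d=get_image('side');crop(p[:,:,::-1],200,130,440,330,2.7,'pics/s2c.png')
E
```

```text
t: 2.65
tool_pos: [0.6553, -0.0563, 0.1641]
tool_rot: [1.16, 1.241, -1.16]
contact_force: [0.3, -0.1, -0.6]
opening: -0.0001
t: 2.98
tool_pos: [0.6554, -0.0591, 0.1528]
tool_rot: [1.16, 1.241, -1.16]
contact_force: [0.0, -0.5, 0.1]
opening: -0.0004
```

View pics/s2c.png

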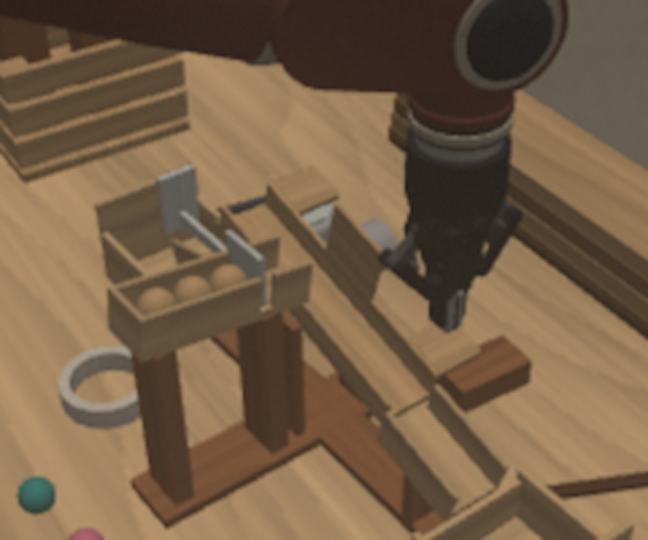

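The gate has rocked over: its left end is up and the right end leads to the right chute, with the finger clear of it. I'll retreat up, slightly outward from the weight, then go above the gap inside the tab.

```bash
python3 -m crank '[[[0,-0.015,0.02,0],[0,-0.02,0.055,0],[0,-0.02,0.095,0],[0,-0.02,0.13,0],[0,-0.02,0.15,0]]]'
python3 -m crank '[[[-0.02,0.025,0,0],[-0.045,0.055,0,0],[-0.07,0.09,0,0],[-0.095,0.12,0,0],[-0.12,0.15,0,0]]]'
python3 -m crank '[[[-0.01,0.02,0,0],[-0.013,0.029,0,0],[-0.013,0.029,-0.02,0],[-0.013,0.029,-0.035,0],[-0.013,0.029,-0.035,0]]]'
python3 - <<'E'
from h import *
print(get_obs()['tool_pos'])
p,d=get_image('side');crop(p[:,:,::-1],200,130,440,330,2.7,'pics/s3c.png')
p,d=get_image('top');crop(p[:,:,::-1],160,140,450,310,2.7,'pics/t3c.png')
E
```

```text
t: 3.45
tool_pos: [0.6572, -0.0795, 0.3102]
tool_rot: [1.162, 1.232, -1.155]
contact_force: [0.7, 0.1, 0.6]
opening: -0.0002
t: 3.87
tool_pos: [0.5345, 0.0722, 0.3042]
tool_rot: [1.161, 1.239, -1.159]
contact_force: [0.4, 0.5, -0.4]
opening: 0.0
t: 4.28
tool_pos: [0.5215, 0.0998, 0.2653]
tool_rot: [1.157, 1.243, -1.163]
contact_force: [0.2, -0.7, -0.6]
opening: 0.0
[0.52150343 0.0998071  0.26525461]
```

View pics/s3c.png

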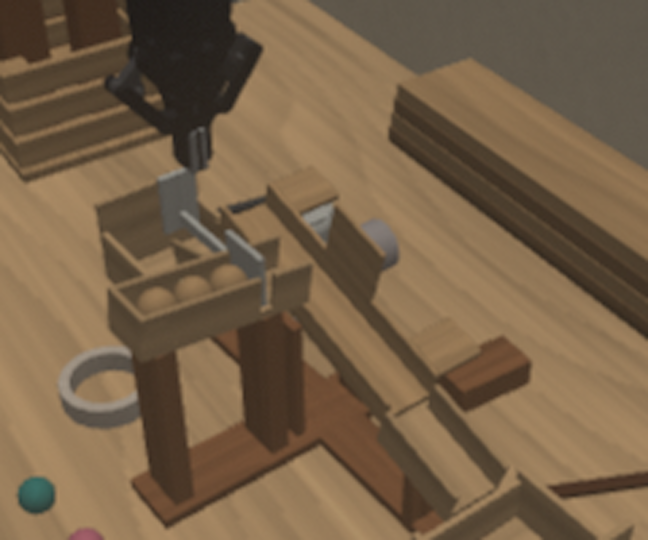

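View pics/t3c.png

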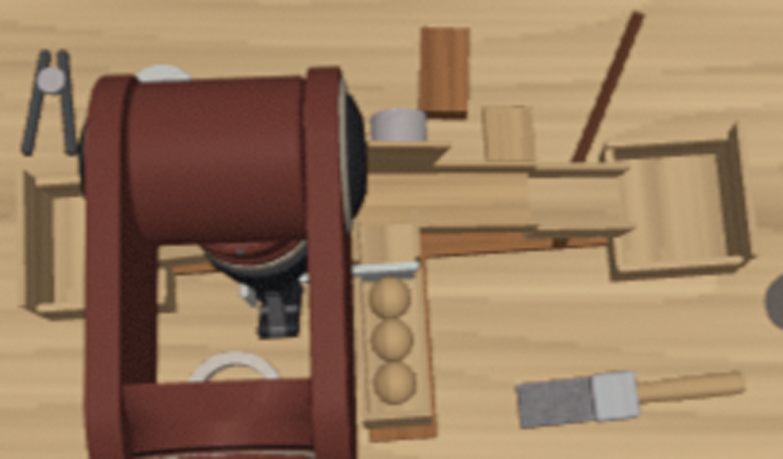

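The gate stays tipped, and the finger is above the gap with the tab on its far side. I'll lower it to z≈0.215 and push the tab outward.

```bash
python3 -m crank '[[[0,0,-0.015,0],[0,0,-0.03,0],[0,0,-0.043,0],[0,0,-0.05,0],[0,0,-0.05,0]]]'
python3 -m crank '[[[-0.001,0.01,0,0],[-0.001,0.018,0,0],[-0.002,0.026,0,0],[-0.003,0.034,0,0],[-0.003,0.042,0,0]]]'
python3 -m crank '[[[-0.001,0.01,0,0],[-0.002,0.02,0,0],[-0.002,0.026,0,0],[-0.003,0.031,0,0],[-0.003,0.031,0,0]]]'
python3 - <<'E'
from h import *
p,d=get_image('side');crop(p[:,:,::-1],200,130,440,380,2.4,'pics/s4c.png')
p,d=get_image('top');crop(p[:,:,::-1],160,140,450,310,2.7,'pics/t4c.png')
E
```

```text
t: 4.8
tool_pos: [0.5221, 0.0996, 0.2167]
tool_rot: [1.159, 1.242, -1.162]
contact_force: [-0.2, 0.2, -0.3]
opening: 0.0001
t: 5.22
tool_pos: [0.5198, 0.1429, 0.2192]
tool_rot: [1.16, 1.239, -1.159]
contact_force: [-0.7, -1.7, 0.4]
opening: 0.0001
t: 5.63
tool_pos: [0.5173, 0.1703, 0.2185]
tool_rot: [1.154, 1.233, -1.163]
contact_force: [1.9, -12.2, 2.1]
opening: 0.0001
```

View pics/s4c.png

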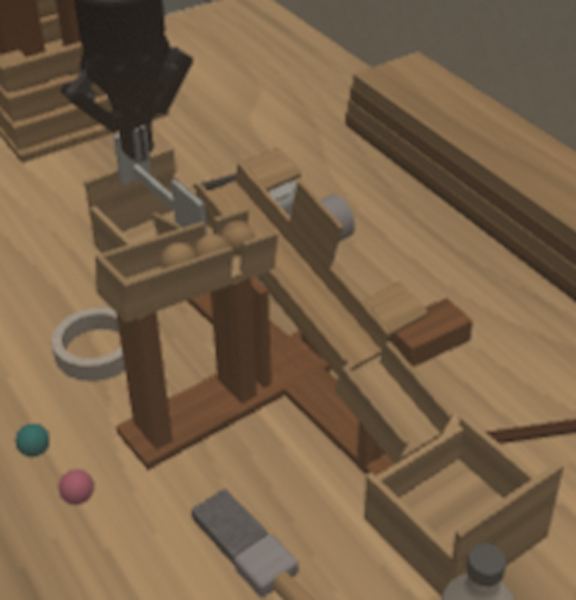

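View pics/t4c.png

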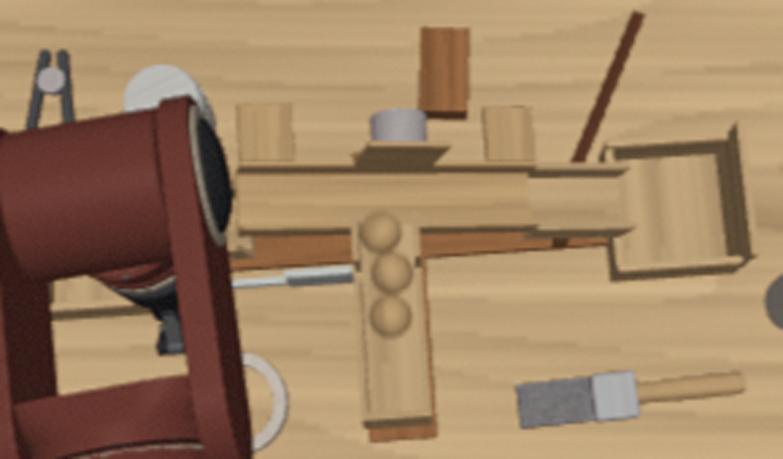

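The shutter is at its stop (12 N back on the finger) and the balls are rolling. I'll back off, rise and let them run.

```bash
python3 -m crank '[[[0,-0.006,0,0],[0,-0.012,0,0],[0,-0.012,0.02,0],[0,-0.012,0.055,0],[0,-0.012,0.09,0]]]'
python3 -m crank '[[[-0.02,0.02,0.02,0],[-0.05,0.045,0.03,0],[-0.08,0.07,0.03,0],[-0.11,0.09,0.03,0],[-0.14,0.11,0.03,0]]]'
python3 -m crank '[[[0,0,0,0],[0,0,0,0],[0,0,0,0],[0,0,0,0],[0,0,0,0]]]'
python3 -m crank '[[[0,0,0,0],[0,0,0,0],[0,0,0,0],[0,0,0,0],[0,0,0,0]]]'
python3 -m crank '[[[0,0,0,0],[0,0,0,0],[0,0,0,0],[0,0,0,0],[0,0,0,0]]]'
python3 - <<'E'
from h import *
p,d=get_image('side');crop(p[:,:,::-1],200,130,440,380,2.4,'pics/s5c.png')
p,d=get_image('top');crop(p[:,:,::-1],160,140,450,310,2.7,'pics/t5c.png')
for c in [(252,250),]: pass
np.save('pics/top5.npy',d)
E
```

```text
t: 6.15
tool_pos: [0.5154, 0.1609, 0.3071]
tool_rot: [1.158, 1.244, -1.163]
contact_force: [0.4, -0.3, 0.3]
opening: -0.0004
t: 6.57
tool_pos: [0.375, 0.2719, 0.3385]
tool_rot: [1.161, 1.241, -1.159]
contact_force: [-0.5, 0.9, -0.4]
opening: 0.0001
t: 6.98
tool_pos: [0.3774, 0.2703, 0.338]
tool_rot: [1.161, 1.24, -1.162]
contact_force: [-0.3, -0.8, -0.5]
opening: 0.0
t: 7.4
tool_pos: [0.3768, 0.2708, 0.3383]
tool_rot: [1.16, 1.24, -1.16]
contact_force: [-0.5, -0.6, -0.6]
opening: 0.0
t: 7.82
tool_pos: [0.3766, 0.2709, 0.3383]
tool_rot: [1.16, 1.24, -1.16]
contact_force: [0.5, -0.3, -0.7]
opening: 0.0003
```

View pics/s5c.png

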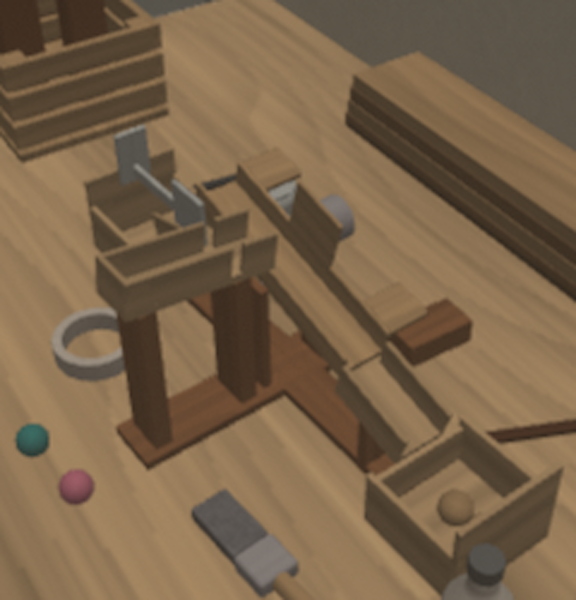

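View pics/t5c.png

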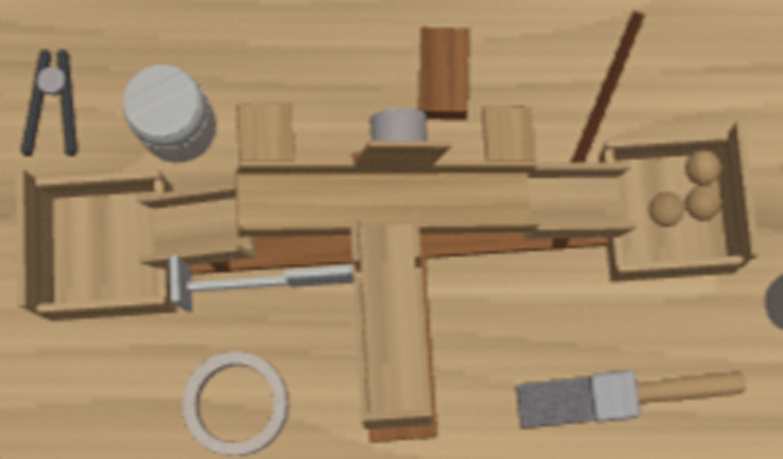

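All three balls are in the right tray at (665,208), (703,202) and (703,167), and the bystanders look unmoved. One last check, on the shutter travel.

Run:
```python
from h import *
def tab(fn,x0,x1):
    d=np.load(fn);P=np.array([px2w('top',u,v,d) for v in range(228,258) for u in range(x0,x1)])
    P=P[(P[:,2]>.236)&(P[:,2]<.25)&(P[:,0]>.5)&(P[:,0]<.545)];print(len(P),np.median(P,0).round(4),P.min(0).round(4),P.max(0).round(4))
tab('pics/top0.npy',240,262);tab('pics/top5.npy',215,238)
```

```text
60 [0.5206 0.136  0.2427] [0.5068 0.1324 0.2379] [0.5377 0.139  0.2458]
59 [0.5197 0.1841 0.2424] [0.5025 0.1809 0.2366] [0.5363 0.1887 0.2456]
```

The tab moved 48–50 mm and met its stop, so the shutter is fully open. Handing in.

```bash
python3 -c "
from station import *
print(get_obs()['t']);print(finish_job())"
```

```text
7.9167
the job is handed in; nothing more can be done
None
```

The job is done and handed in at about 7.9 s: all three balls rolled by themselves into the right tray.

**What I did:** I pressed down the raised right pad with the closed fingertips, and the gate rocked over and stayed with its left end up. Only then did I push the shutter tab outward until it met its stop, with about 12 N back on the finger. I then backed the arm off clear of everything.

**Last checks:**
- **Balls:** the last top view shows all three in the right tray and the feeder empty. The last side view shows only one of them, as the tray wall hides the rest.
- **Gate:** it is still leaning towards the right tray.
- **Shutter:** the depth images give 48–50 mm of tab travel, which agrees with the 50 mm stop to within measurement noise.
- **Bystanders:** the can, offcut, tape, brush, pencil, clamp and both coloured look-alike balls look unmoved in the last pictures. The glue bottle is only partly in view there, and it too looks unmoved.

No check failed.

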